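Release a coffee capsule and stop it on the chute

ROBOT

A 6-joint arm with a two-finger parallel gripper is mounted at the origin on a cart in front of the work surface, level with it; the furniture and walls round the work are solid. World frame = base frame: x ahead of the robot, y to its left, z up, the work surface at z = 0. Lengths are in m, angles in rad, forces in N, time in s.
With the tool pointing down it reaches from about 0.25 to 0.775 m from the base axis. Payload 4 kg.
Tool frame: the origin (TCP) lies midway between the tips of the shut fingers; the grasp point (between the pads) lies 19 mm behind it (robot.tcp_to_grasp is the distance from the TCP to the grasp point, in m); z points along the fingers, y is the line along which they close (so a half turn about z gives the same grasp; the last joint's range is limited). The gripper opens to 94 mm and grips with 3 to 60 N. Pads are 16 mm wide; open, the fingers measure 119 mm over their backs; the gripper's body (75 mm by 177 mm) begins 78 mm behind the grasp point.
Start: joints at [1.225, 0.087, 1.371, -0, 1.684, -0.103], TCP at [0.132, 0.534, 0.206] pointing down, gripper open.
Joint ranges: [-3.1, 3.1], [-0.76, 2.03], [0.27, 2.55], [-1.08, 4.22], [0.17, 2.65], [-2.57, 2.57]. Speed limits (rad/s): [2.79, 2.79, 3.14, 3.14, 3.14, 3.14].

INTERFACE

Orientations are given as [roll, pitch, yaw] about the fixed x, y, z axes, in that order (R = Rz(yaw) Ry(pitch) Rx(roll)).
In Python, from bench import robot, viewer gives the robot as it stands. The module is installed in compiled form; this text tells all that it offers.
- The arm moves only by the shell command python3 -m handwheel 'ROWS' [OPENING]. ROWS is JSON, a list of rows, each a list of 6 numbers: the shift along the tool's x, y, z in units of 0.2 m (1.0 is 0.2 m), then the turn, a rotation vector about the tool's x, y, z in units of 30 degrees (1.0 is 30 degrees). In form: [[x, y, z, wx, wy, wz], ...]. A call has 1 to 10 rows; each row is the pose to reach, as a shift and turn from the pose commanded when the call began, along the tool's axes at that moment; what a row does not reach only later rows make up. A row lasts 1/12 s, in which the tool goes at most 41.7 mm and 7.16 degrees, less where a joint would pass 70% of its speed; a pose out of reach is approached as far as the arm can. A call with a number of a shift or a turn outside -1 to 1 is refused whole. A call with a gripper value outside its range is refused whole. OPENING is the gripper's target within -1 to 1 (shut at 1, half-way at 0, fully open at -1), set as the call begins (- or left out, the last holds). The fingers move at their own pace and stop on an object; the grip force is fixed at half the most. Time passes only in rows, so rows that repeat a pose let the fingers close. It gives the time, the measured TCP pose, the force, the opening and the grip force at its end, in the units of the state.
- robot.get_obs(): the state, without advancing time (a new reading comes with each control period).
- viewer.snapshot(name): name is "scene" or "top"; returns the picture (400x640x3 uint8, red, green, blue); there is no depth.
- viewer.calibration(name): a dict with "fx", "fy", "cx", "cy" (pixels), "R" (3x3) and "t" (3): a world point X has camera coordinates R X + t. Camera axes: x right, y down, z forward; pixel columns grow to the right and rows downward; lengths in m; the calibration is good to about 2 mm. A picture is of the moment at which its call begins. calibration takes no time and is no camera call.
- robot.close_job(): hands the job in; it is judged then, once.
The state is a dict: "time": time; "joint_positions": joint angles; "qvel": joint speeds; "joint_torque": joint torques, N m; "tool_pos": TCP position; "ee_rot": TCP orientation; "wrist_force": force on the tool from outside, world axes, zero at the start; "wrist_torque": the same for the moment, N m; "width": finger opening in m; "finger_force": force on a finger pad.
Only numpy, scipy, OpenCV 4.12 (cv2) and the standard library are available. Lean on these libraries where they do the work, as an engineer would, in place of code of your own. Each camera call takes 0.05 s, during which the arm holds its last target. There are 200 camera calls.

TASK

Press the orange key of the capsule dispenser with one finger so that its spring pops the blue coffee capsule out, and stop the capsule on the sloping chute with the other finger before it slides off the open lower end. Do not grip or lift the capsule, and leave the other things on the worktop alone. Finish while holding the capsule there: it stands still on the chute, resting lightly against the finger that blocks its way.

Things in the scene. Friction and masses are not known exactly. Their poses are not given: they have to be found in the camera images.
- chute: Sloping aluminium chute on a wooden stand, fixed. Origin: on the chute floor in the middle of the capsule's starting place, 62 mm above the worktop. x points up the slope (18 degrees to the level), y level across it, z square to the floor. Steel side rails at y = +-0.0245 are 10 mm high, 44 mm clear between them; wood lies below and beside the floor.
- chute_end (a point): Middle of the chute floor's open lower edge, at (-0.121, 0, 0) in the chute's axes, about 25 mm above the worktop. The floor is polished (friction about 0.12): once released, the capsule is here within a fraction of a second.
- housing_top (a point): Middle of the top of the black spring housing that closes the chute's upper end, at (0.047, 0, 0.032) in the chute's axes; 22 mm along the slope, 53 mm across; fixed.
- gate_place (a point): Point on the chute floor, at (-0.0225, 0, 0) in the chute's axes, where a thin steel gate, part of the key, stands 5 mm above the floor and holds the capsule back. When the key is pressed about 5 mm the gate has sunk away; then a spring plunger pushes the capsule about 14 mm down the slope and it slides on by itself.
- key_top (a point): Middle of the top face of the orange key, a ribbed strip 80 mm along the slope by 26 mm across, beside the chute at its -y side, parallel to the slope. In chute axes at (-0.078, -0.043, 0.023) unpressed; z is 0.014 fully pressed. A second fingertip level with the pressing one, over the chute, then clears the rails and bars the capsule's way.
- key (a joint): Travel of the orange key in m, square to the chute floor: 0 up, 0.009 fully pressed. A spring pushes it back (2.5 N at the start, 4.8 N fully pressed).
- capsule: Blue coffee capsule, about 60 g, loose: a steel flange 40 mm across and 3 mm thick at the bottom, above it a cone 33 mm across narrowing to 29 mm at 24 mm height, top at 28 mm. Origin: centre of its underside; z along its axis, square to the chute floor as it stands there. It starts at the chute's origin between the plunger and the gate.
- mug: Teal mug, 68 x 99 x 73 mm high, loose bystander; origin at the centre of its underside.
- sugar: Grey-beige lidded sugar bowl, 68 mm across, 70 mm high, loose bystander; origin at the centre of its underside.
- shot: Small amber shot glass, 39 mm across, 52 mm high, loose bystander; origin at the centre of its underside.
- coffee: Coffee jar with a wooden lid, 66 mm across, 106 mm high, loose bystander; origin at the centre of its underside.
Mind the look-alikes: they are no part of the job. What is meant by the capsule is not turquoise, and is the smaller of those in its own colour.

How it is judged:
On the way:
1. the orange key is pressed at least 4 mm by a finger (value of joint key above 0.004 m and contact force between the fingers and key above 0.5 N).
At the end, for the whole second after the job is handed in: Finishing while holding: the capsule's origin is 12 to 120 mm down the slope from the chute's origin, less than 8 mm off the chute floor, its axis within 0.3 rad of square to the floor, slower than 0.01 m/s, and a finger touches it with 0.02 to 3 N (x of capsule in the frame of chute between -0.12 and -0.012 m and z of capsule in the frame of chute between -0.004 and 0.008 m and angle between the z axis of capsule and the z axis of chute, either way round below 0.3 rad and linear speed of capsule below 0.01 m/s and contact force between the fingers and capsule between 0.02 and 3 N); the arm keeps its last pose, push and grip.
It fails at once if the capsule is lifted more than 12 mm off the chute floor (z of capsule in the frame of chute above 0.012 m).
It fails at once if the capsule slides off the lower end of the chute or falls off it (x of capsule in the frame of chute below -0.121 m or z of capsule in the frame of chute below -0.01 m).
It fails at once if a bystander (mug, sugar bowl, shot glass or coffee jar) is moved more than 15 mm (distance of any of mug, sugar, shot, coffee from where it was at the start of the episode above 0.015 m).
It fails at once if the capsule is gripped or squeezed by the fingers with more than 10 N (contact force between the fingers and capsule above 10 N).
It also fails if it takes over 29 s, if anything falls off the work surface, if the arm or the gripper's body presses on something with over 40 N, if the wrist force passes 120 N, or if a joint passes its speed limit or range.

## Working session

There is one attempt and no reset: what is moved stays moved. The work goes in short steps, Python scripts to look and compute and a shell command to move; the robot and the scene stay as the last step left them, time stands still between calls to the robot, and variables do not carry over. Pictures are saved under pics/ and viewed, at most 10 in all, crops included, and the job is handed in when it is done.

```bash
mkdir -p pics; python3 - <<'E'
from bench import robot, viewer
import cv2, numpy as np
for n in ("scene","top"):
    im=viewer.snapshot(n); cv2.imwrite(f"pics/{n}0.png",im[:,:,::-1]); c=viewer.calibration(n); print(n,c)
print(robot.get_obs())
E
```

```text
scene {'fx': 420.873963064531, 'fy': 420.873963064531, 'cx': 311.17859364507797, 'cy': 196.2389585906004, 'R': array([[-0.8595634 , -0.51087353,  0.01260951],
       [-0.35609443,  0.58107921, -0.73180852],
       [ 0.36653448, -0.633526  , -0.68139364]]), 't': array([0.52589135, 0.17377475, 0.84334224])}
top {'fx': 422.4301081206706, 'fy': 422.4301081206706, 'cx': 314.59054546708006, 'cy': 200.06114528028996, 'R': array([[ 0.14235635, -0.98980725, -0.004034  ],
       [-0.97021945, -0.13872993, -0.19856541],
       [ 0.19598185,  0.03218091, -0.98007934]]), 't': array([0.06538982, 0.56376423, 0.97422117])}
{'time': 0.1, 'joint_positions': array([ 1.22489186e+00,  8.78784294e-02,  1.37205899e+00, -3.18984905e-05,
        1.68359397e+00, -1.03094167e-01]), 'qvel': array([-0.00034293, -0.00060673, -0.00481597,  0.00028069, -0.0010982 ,
       -0.00110112]), 'joint_torque': array([ 2.04522083e-03, -3.41254377e+01, -3.03302264e+01,  7.19685573e-02,
        3.04574647e-02, -1.01224482e-04]), 'tool_pos': array([0.13208621, 0.53341025, 0.20444506]), 'ee_rot': array([-3.13966095e+00, -1.67983949e-04,  2.89877863e+00]), 'wrist_force': array([-0.05381346, -0.4328253 , -0.15902387]), 'wrist_torque': array([ 0.00231638,  0.02893962, -0.00587844]), 'finger_force': 0.0, 'width': 0.09387335127910013}
```

View pics/scene0.png

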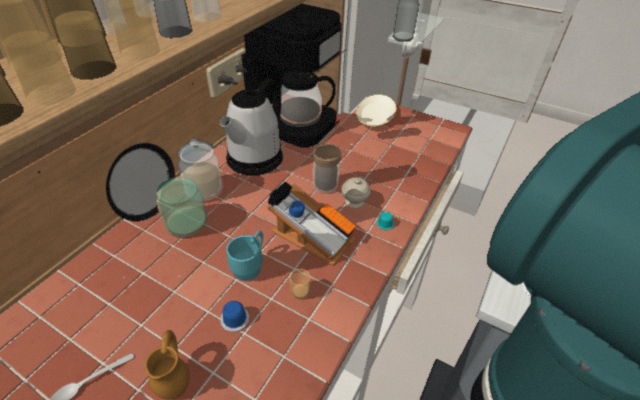

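View pics/top0.png

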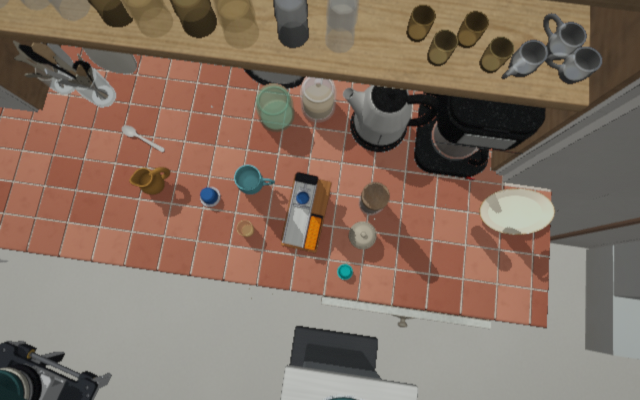

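The scene view shows the chute running from the black housing at about (280,193) to its lower end at (335,255), with the capsule at (297,209) and the orange key at (337,219). In the top view the capsule is at (303,198), the key at (313,234) and the chute's lower end at about (297,247). The shot glass, mug, sugar bowl and jar stand around it.

```bash
cat > h.py <<'E'
import cv2, numpy as np
from bench import robot, viewer
C={n:viewer.calibration(n) for n in("scene","top")}
def ray(n,p):
    c=C[n]; d=np.array([(p[0]-c['cx'])/c['fx'],(p[1]-c['cy'])/c['fy'],1.])
    o=-c['R'].T@c['t']; d=c['R'].T@d; return o,d/np.linalg.norm(d)
def tri(ps,pt):
    (a,u),(b,v)=ray("scene",ps),ray("top",pt)
    s=np.linalg.lstsq(np.c_[u,-v],b-a,rcond=None)[0]; p,q=a+s[0]*u,b+s[1]*v
    return (p+q)/2,np.linalg.norm(p-q)
def onz(n,p,z):
    o,d=ray(n,p); return o+d*(z-o[2])/d[2]
def proj(n,X):
    c=C[n]; x=c['R']@X+c['t']; return np.array([c['fx']*x[0]/x[2]+c['cx'],c['fy']*x[1]/x[2]+c['cy']])
E
python3 - <<'E'
from h import *
crops={"scene":(255,170,110,100),"top":(230,160,160,125)}
for n,(x,y,w,h) in crops.items():
    im=cv2.imread(f"pics/{n}0.png"); hsv=cv2.cvtColor(im,cv2.COLOR_BGR2HSV)
    for nm,lo,hi in(("orange",(8,215,190),(20,255,255)),("blue",(104,140,60),(120,255,255))):
        m=cv2.inRange(hsv,lo,hi); cs,_=cv2.findContours(m,cv2.RETR_EXTERNAL,cv2.CHAIN_APPROX_NONE)
        for c in cs:
            if cv2.contourArea(c)>25: M=cv2.moments(c); print(n,nm,M['m00'],M['m10']/M['m00'],M['m01']/M['m00'],cv2.boxPoints(cv2.minAreaRect(c)).round(1).tolist())
    s=5 if n=="scene" else 4.8
    cv2.imwrite(f"pics/{n}0c.png",cv2.resize(im[y:y+h,x:x+w],None,fx=s,fy=s,interpolation=cv2.INTER_CUBIC))
E
```

```text
scene orange 302.5 337.59283746556474 218.66391184573 [[319.79998779296875, 210.5], [326.1000061035156, 202.6999969482422], [354.5, 225.39999389648438], [348.20001220703125, 233.1999969482422]]
scene blue 410.5 233.4908647990256 314.0580592773041 [[221.8000030517578, 303.0], [243.0, 300.3999938964844], [246.10000610351562, 324.70001220703125], [224.8000030517578, 327.3999938964844]]
scene blue 148.0 296.51013513513516 208.79504504504501 [[288.1000061035156, 213.6999969482422], [292.79998779296875, 199.60000610351562], [304.79998779296875, 203.60000610351562], [300.1000061035156, 217.6999969482422]]
top orange 195.0 312.04273504273505 233.3923076923077 [[305.0, 246.8000030517578], [311.70001220703125, 216.89999389648438], [319.8999938964844, 218.8000030517578], [313.29998779296875, 248.60000610351562]]
top blue 86.5 302.22157996146433 197.76685934489402 [[295.0, 198.0], [302.5, 190.5], [309.5, 197.5], [302.0, 205.0]]
top blue 169.0 208.62130177514794 195.27416173570018 [[198.0, 194.0], [207.5, 184.5], [219.0, 196.0], [209.5, 205.5]]
```

View pics/scene0c.png

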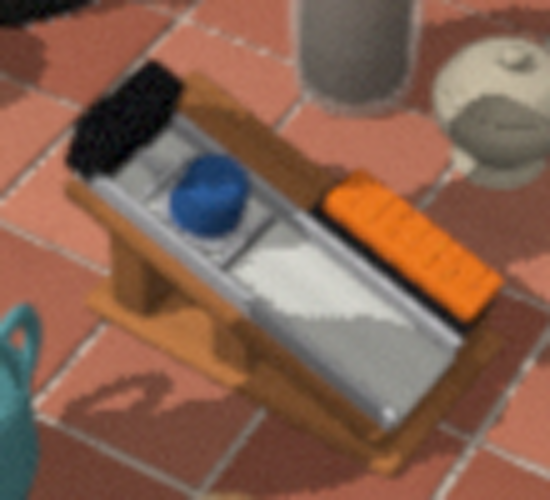

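View pics/top0c.png

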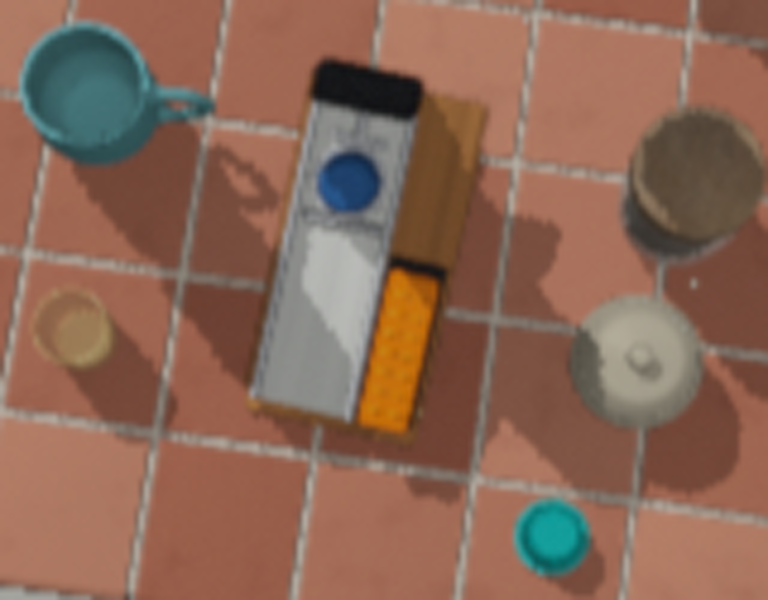

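Close up, the key's top corners in the scene crop are about (355,172), (500,280), (465,322) and (325,205), with the rail ends at (455,345) and (390,420). In the top crop they are (390,268), (438,277), (408,432) and (358,426), with the rail ends at (255,402) and (352,420).

```bash
cat >> h.py <<'E'
from scipy.spatial.transform import Rotation as Rn
def chute(p):  # x,y,yaw -> R,t ; x axis climbs 18 deg
    return (Rn.from_euler('z',p[2])*Rn.from_euler('y',-18,degrees=True)).as_matrix(), np.array([p[0],p[1],0.062])
E
python3 - <<'E'
from h import *
from scipy.optimize import least_squares
K=[(-.038,-.030,.023),(-.038,-.056,.023),(-.118,-.056,.023),(-.118,-.030,.023)]
Rl=[(-.121,.0245,.010),(-.121,-.0245,.010)]
cap=[(0,0,.018)]
M=np.array(K+Rl+cap)
t=np.array([(390,268),(438,277),(408,432),(358,426),(255,402),(352,420)])/4.8+(230,160)
t=np.r_[t,[(302.4,197.8)]]
s=np.array([(325,205),(355,172),(500,280),(465,322),(390,420),(455,345)])/5+(255,170)
s=np.r_[s,[(296.7,208.8)]]
def res(p,both=(1,1)):
    R,o=chute(p); W=M@R.T+o
    return np.r_[[both[0]*(proj("scene",w)-a) for w,a in zip(W,s)],[both[1]*(proj("top",w)-a) for w,a in zip(W,t)]].ravel()
for b in((1,1),(1,0),(0,1)):
    r=least_squares(res,[.4,0,0],args=(b,),loss='soft_l1'); print(b,r.x.round(4)); 
    if b==(1,1): P=r.x; print(res(P).reshape(-1,2).round(1).tolist())
np.save('P.npy',P)
R,o=chute(P)
im=cv2.imread('pics/top0.png');im2=cv2.imread('pics/scene0.png')
for nm,px,z in(("mug",(250,179),.073),("shot",(245,229),.052),("sugar",(362,235),.06),("coffee",(375,196),.106)):
    print(nm,onz("top",px,z).round(3))
E
```

```text
(1, 1) [ 0.5512  0.1748 -0.0795]
[[-1.0, -1.9], [-0.2, -2.2], [0.4, -0.6], [1.0, -1.6], [0.8, -0.7], [0.6, -0.5], [-0.7, -1.4], [-0.7, 0.3], [-0.1, 0.8], [-0.8, 0.6], [-0.9, -0.5], [-0.9, -0.5], [-1.6, 0.2], [-0.7, -0.1]]
(1, 0) [ 0.5501  0.177  -0.0907]
(0, 1) [ 0.5514  0.1744 -0.0608]
mug [0.575 0.307 0.073]
shot [0.455 0.301 0.052]
sugar [0.48 0.02 0.06]
coffee [0.568 0.006 0.106]
```

```bash
cat >> h.py <<'E'
P=(.551,.1755,-.077)
def goto(x,y,z):
    R,o=chute(P); T=R@np.array([x,y,z])+o; Rt=np.c_[-R[:,0],R[:,1],-R[:,2]]
    ob=robot.get_obs(); r=Rn.from_euler('xyz',ob['ee_rot'])
    tc=R.T@(ob['tool_pos']-o)
    print('t',round(ob['time'],2),'in chute',tc.round(4),'F',ob['wrist_force'].round(2),'w',round(ob['width'],4))
    print('target',T.round(3),'shift',(r.inv().apply(T-ob['tool_pos'])/.2).round(3),'turn',np.rad2deg((r.inv()*Rn.from_matrix(Rt)).as_rotvec()/30).round(3))
E
python3 -c "
from h import *
goto(-.055,-.0215,.10)"
```

```text
t 0.1 in chute [-0.3794  0.3246  0.273 ] F [-0.05 -0.43 -0.16] w 0.0939
target [0.466 0.16  0.14 ] shift [-2.071 -1.408  0.324] turn [-0.053 -0.599 -0.313]
```

```bash
python3 -m handwheel '[[-1,-0.7,0,0,-0.3,-0.3],[-1,-0.7,0,0,-0.3,-0.3],[-1,-0.7,0,0,-0.3,-0.3],[-1,-0.7,0,0,-0.3,-0.3],[-1,-0.7,0,0,-0.3,-0.3],[-1,-0.7,0,0,-0.3,-0.3],[-1,-0.7,0,0,-0.3,-0.3],[-1,-0.7,0,0,-0.3,-0.3]]' 0.35; python3 -c "
from h import *
goto(-.055,-.0215,.10)"
```

```text
time: 0.77
tool_pos: [0.2935, 0.3485, 0.2052]
ee_rot: [-3.129, 0.156, 3.053]
wrist_force: [0.2, 1.0, 0.4]
width: 0.044
finger_force: 0.0
t 0.77 in chute [-0.2126  0.1527  0.2197] F [0.22 1.05 0.41] w 0.044
target [0.466 0.16  0.14 ] shift [-0.882 -0.854  0.479] turn [-0.029 -0.302 -0.02 ]
```

```bash
python3 -m handwheel '[[-0.85,-0.85,0.2,0,-0.3,-0.02],[-0.85,-0.85,0.2,0,-0.3,-0.02],[-0.85,-0.85,0.2,0,-0.3,-0.02],[-0.85,-0.85,0.2,0,-0.3,-0.02],[-0.85,-0.85,0.2,0,-0.3,-0.02],[-0.85,-0.85,0.2,0,-0.3,-0.02],[-0.85,-0.85,0.2,0,-0.3,-0.02],[-0.85,-0.85,0.2,0,-0.3,-0.02],[-0.85,-0.85,0.2,0,-0.3,-0.02],[-0.85,-0.85,0.2,0,-0.3,-0.02]]' 0.35; python3 -c "
from h import *
goto(-.055,-.0215,.06)"
```

```text
time: 1.6
tool_pos: [0.4507, 0.1672, 0.1944]
ee_rot: [-3.127, 0.313, 3.073]
wrist_force: [-0.4, 0.6, 0.0]
width: 0.0305
finger_force: 0.0
t 1.6 in chute [-0.0536 -0.016   0.1566] F [-0.43  0.63  0.01] w 0.0305
target [0.479 0.16  0.102] shift [ 0.007 -0.022  0.483] turn [-0.023 -0.003  0.015]
```

```bash
python3 -m handwheel '[[0,-0.025,0.45,-0.02,0,0.015],[0,-0.025,0.45,-0.02,0,0.015],[0,-0.025,0.45,-0.02,0,0.015],[0,-0.025,0.45,-0.02,0,0.015],[0,-0.025,0.45,-0.02,0,0.015],[0,-0.025,0.45,-0.02,0,0.015],[0,-0.025,0.45,-0.02,0,0.015],[0,-0.025,0.45,-0.02,0,0.015]]'; python3 - <<'E'
from h import *
goto(-.055,-.0215,.035)
a=viewer.snapshot("scene")[150:280,230:390,::-1]; b=viewer.snapshot("top")[160:285,230:390,::-1]
cv2.imwrite("pics/s1.png",cv2.resize(a,None,fx=4.6,fy=4.6,interpolation=cv2.INTER_CUBIC))
cv2.imwrite("pics/t1.png",cv2.resize(b,None,fx=4.6,fy=4.6,interpolation=cv2.INTER_CUBIC))
E
```

```text
time: 2.27
tool_pos: [0.4797, 0.1578, 0.1116]
ee_rot: [-3.141, 0.317, 3.062]
wrist_force: [0.2, 0.6, 0.3]
width: 0.0306
finger_force: 0.0
t 2.27 in chute [-0.051  -0.0231  0.0687] F [0.22 0.56 0.31] w 0.0306
target [0.486 0.159 0.078] shift [0.021 0.008 0.168] turn [-0.003  0.006 -0.004]
```

View pics/s1.png

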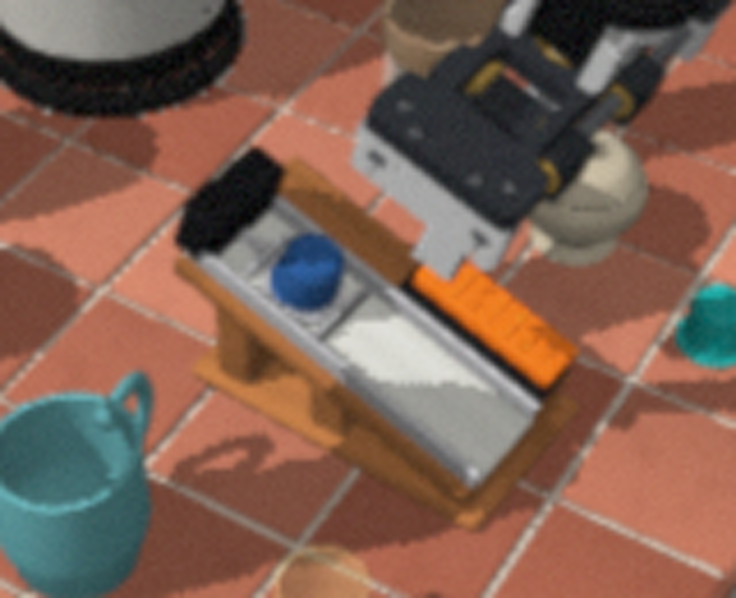

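```bash
python3 - <<'E'
from h import *
ob=robot.get_obs(); r=Rn.from_euler('xyz',ob['ee_rot'])
for off in [(0,-.0215,0),(0,.0215,0),(-.008,-.0215,0),(-.008,-.0275,-.02),(-.0375,-.0275,-.02),(-.0375,.0215,-.04),(0,0,-.097)]:
    X=ob['tool_pos']+r.apply(off)
    print(off,((proj("scene",X)-(230,150))*4.6).round(),((proj("top",X)-(230,160))*4.6).round())
E
```

```text
(0, -0.0215, 0) [480. 217.] [386. 304.]
(0, 0.0215, 0) [426. 272.] [301. 285.]
(-0.008, -0.0215, 0) [466. 206.] [389. 289.]
(-0.008, -0.0275, -0.02) [487. 172.] [398. 298.]
(-0.0375, -0.0275, -0.02) [435. 131.] [411. 239.]
(-0.0375, 0.0215, -0.04) [383. 164.] [307. 223.]
(0, 0, -0.097) [526. 108.] [322. 331.]
```

View pics/t1.png

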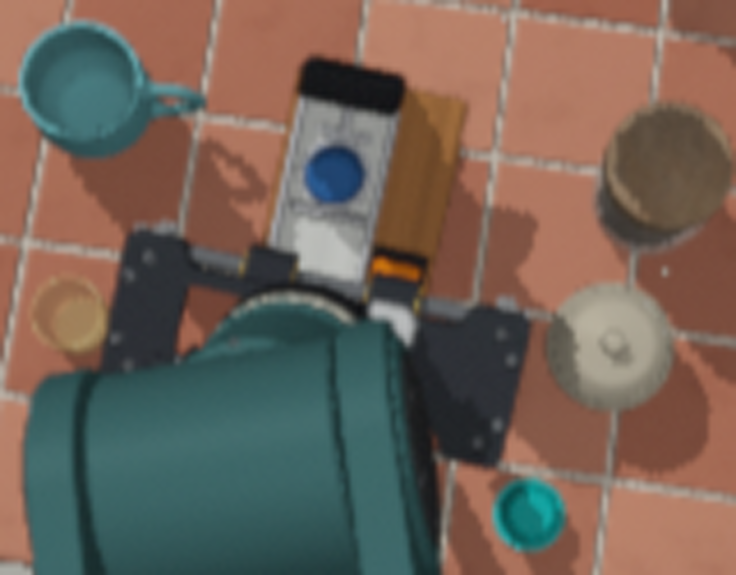

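The scene view shows the blocking fingertip at (440,275) in the crop, within a few mm of my prediction of (426,272), hanging over the upper part of the key and chute. The top view shows the key finger at about (393,320), over the key. All four bystanders are clear of the gripper, so I descend.

```bash
python3 -m handwheel '[[0.01,0.005,0.1,0,0,0],[0.02,0.008,0.16,0,0,0],[0.02,0.008,0.16,0,0,0],[0.02,0.008,0.16,0,0,0],[0.02,0.008,0.16,0,0,0],[0.02,0.008,0.16,0,0,0]]'; python3 -c "
from h import *
goto(-.055,-.0215,.025)"
```

```text
time: 2.87
tool_pos: [0.4857, 0.1583, 0.0788]
ee_rot: [-3.14, 0.316, 3.062]
wrist_force: [-0.3, 0.2, -0.4]
width: 0.0307
finger_force: 0.0
t 2.87 in chute [-0.0555 -0.0222  0.0357] F [-0.29  0.16 -0.4 ] w 0.0307
target [0.489 0.159 0.069] shift [-0.002  0.004  0.053] turn [-0.005  0.003 -0.005]
```

```bash
python3 -m handwheel '[[0,0,0.02,0,0,0],[0,0,0.04,0,0,0],[0,0,0.04,0,0,0],[0,0,0.04,0,0,0]]'; python3 - <<'E'
from h import *
goto(-.055,-.0215,.02)
a=viewer.snapshot("scene")[185:255,270:365,::-1]
cv2.imwrite("pics/s2.png",cv2.resize(a,None,fx=7,fy=7,interpolation=cv2.INTER_CUBIC))
E
```

```text
time: 3.2
tool_pos: [0.4871, 0.1577, 0.0693]
ee_rot: [-3.139, 0.313, 3.062]
wrist_force: [-0.7, 0.1, 0.0]
width: 0.0306
finger_force: 0.0
t 3.2 in chute [-0.057  -0.0226  0.0262] F [-0.74  0.1   0.  ] w 0.0306
target [0.491 0.159 0.064] shift [-0.01   0.006  0.031] turn [-0.007 -0.003 -0.005]
```

View pics/s2.png

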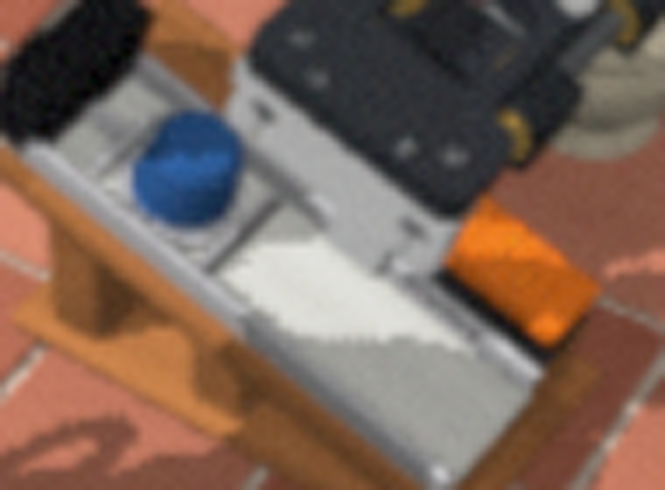

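```bash
python3 - <<'E'
from h import *
ob=robot.get_obs(); r=Rn.from_euler('xyz',ob['ee_rot'])
for off in [(0,.0215,0),(.008,.0275,0),(.008,.0153,0),(-.008,.0275,0),(.0375,.0885,-.097),(-.0375,.0885,-.097),(.0375,.03,-.03),(-.0375,.03,-.03)]:
    X=ob['tool_pos']+r.apply(off); print(off,((proj("scene",X)-(270,185))*7).round())
E
```

```text
(0, 0.0215, 0) [339. 260.]
(0.008, 0.0275, 0) [349. 289.]
(0.008, 0.0153, 0) [372. 264.]
(-0.008, 0.0275, 0) [306. 255.]
(0.0375, 0.0885, -0.097) [410. 307.]
(-0.0375, 0.0885, -0.097) [181. 125.]
(0.0375, 0.03, -0.03) [455. 304.]
(-0.0375, 0.03, -0.03) [249. 141.]
```

```bash
python3 - <<'E'
from h import *
a=cv2.imread("pics/scene0.png"); b=viewer.snapshot("scene")[:,:,::-1].copy()
d=cv2.absdiff(a,b)*3
f=lambda i:cv2.resize(i[205:245,295:345],None,fx=8,fy=8,interpolation=cv2.INTER_NEAREST)
cv2.imwrite("pics/d2.png",np.hstack([f(b),f(d)]))
E
```

```text
(no output)
```

View pics/d2.png

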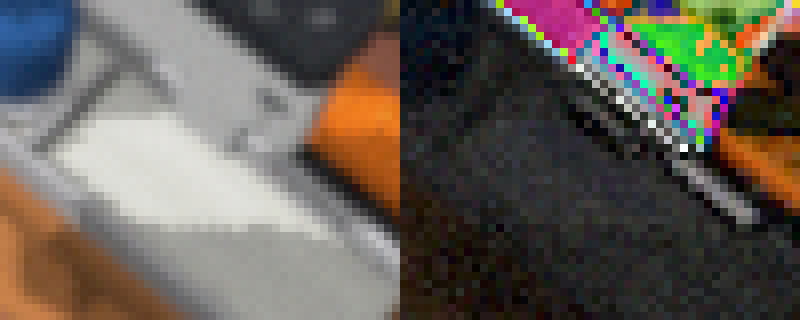

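The difference picture shows the blocking finger's lower edge at about (600,130) to (640,150) in its right half. That is roughly 6 mm nearer the key than a 12.5 mm thick finger would be, so the tip is probably thinner. I'll open to 36 mm, which suits either thickness, then come down in small steps and read the force.

```bash
python3 -m handwheel '[[-0.01,0.01,0,0,0,0],[-0.01,0.01,0,0,0,0],[-0.01,0.01,0,0,0,0],[-0.01,0.01,0,0,0,0]]' 0.234; python3 -c "
from h import *
goto(-.055,-.0205,.02); b=viewer.snapshot('scene')[:,:,::-1]; cv2.imwrite('pics/b3.png',b)"
python3 -m handwheel '[[0,0,0.01,0,0,0],[0,0,0.015,0,0,0],[0,0,0.015,0,0,0],[0,0,0.015,0,0,0]]'; python3 -c "
from h import *
goto(-.055,-.0205,.02)"
```

```text
time: 3.63
tool_pos: [0.4895, 0.1598, 0.0704]
ee_rot: [-3.139, 0.314, 3.062]
wrist_force: [-0.7, 0.1, -0.2]
width: 0.036
finger_force: 0.0
t 3.63 in chute [-0.0546 -0.0204  0.0266] F [-0.71  0.14 -0.23] w 0.036
target [0.491 0.16  0.064] shift [ 0.002 -0.     0.033] turn [-0.006 -0.001 -0.005]
time: 4.02
tool_pos: [0.4902, 0.1595, 0.0672]
ee_rot: [-3.139, 0.313, 3.062]
wrist_force: [-0.2, -1.1, 0.6]
width: 0.0356
finger_force: 0.0
t 4.02 in chute [-0.0549 -0.0206  0.0233] F [-0.18 -1.08  0.62] w 0.0356
target [0.491 0.16  0.064] shift [0.001 0.001 0.017] turn [-0.006 -0.002 -0.005]
```

```bash
python3 -m handwheel '[[0,0,0.01,0,0,0],[0,0,0.01,0,0,0],[0,0,0.01,0,0,0],[0,0,0.01,0,0,0]]'; python3 -c "
from h import *
goto(-.055,-.0205,.018)"
```

```text
time: 4.35
tool_pos: [0.491, 0.1596, 0.0658]
ee_rot: [-3.139, 0.314, 3.062]
wrist_force: [-1.3, 0.1, 1.7]
width: 0.0357
finger_force: 1.0
t 4.35 in chute [-0.0545 -0.0205  0.0217] F [-1.26  0.13  1.68] w 0.0357
target [0.492 0.16  0.062] shift [ 0.002 -0.     0.019] turn [-0.006 -0.001 -0.005]
```

The key is touched, with about 2 N along the chute normal. Now the press.

```bash
python3 -m handwheel '[[0,0,0.015,0,0,0],[0,0,0.03,0,0,0],[0,0,0.03,0,0,0],[0,0,0.03,0,0,0],[0,0,0.03,0,0,0],[0,0,0.03,0,0,0],[0,0,0.03,0,0,0],[0,0,0.03,0,0,0]]'; python3 - <<'E'
from h import *
goto(-.055,-.0205,.0155)
b=viewer.snapshot("scene")[:,:,::-1]; t=viewer.snapshot("top")[:,:,::-1]
f=lambda i,x,y:cv2.resize(i[y:y+70,x:x+65],None,fx=6,fy=6,interpolation=cv2.INTER_CUBIC)
cv2.imwrite("pics/f3.png",np.hstack([f(b,275,185),f(t,275,165)]))
E
```

```text
time: 5.02
tool_pos: [0.493, 0.1595, 0.0601]
ee_rot: [-3.139, 0.314, 3.062]
wrist_force: [-1.6, -0.4, 3.7]
width: 0.0361
finger_force: 2.1
t 5.02 in chute [-0.0544 -0.0205  0.0157] F [-1.56 -0.36  3.74] w 0.0361
target [0.492 0.159 0.06 ] shift [ 0.003 -0.     0.001] turn [-0.006 -0.    -0.005]
```

View pics/f3.png

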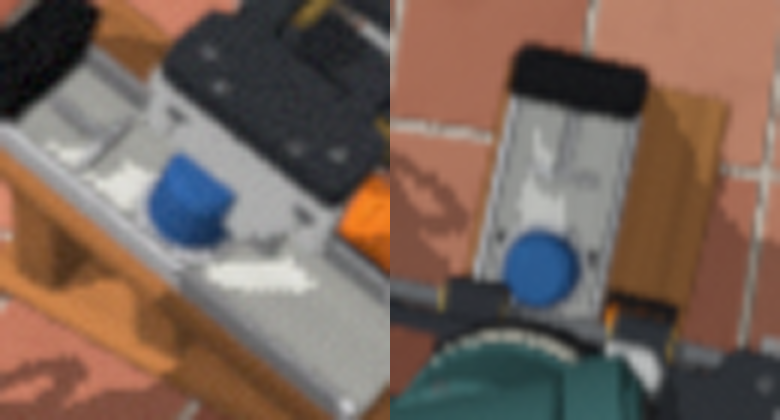

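The key is pressed. The capsule has crossed the gate and stands on the chute against the blocking finger, at about (301,210) in the top view and (307,218) in the scene view. I'll check its position and that it is still.

```bash
cat > m.py <<'E'
from h import *
im=cv2.cvtColor(viewer.snapshot("top"),cv2.COLOR_RGB2HSV); m=cv2.inRange(im,(104,140,60),(120,255,255)); m[:,:270]=0;m[:,340:]=0
M=cv2.moments(m,True); c=np.array([M['m10'],M['m01']])/M['m00']
R,o=chute(P); a,d=ray("top",c); n=R[:,2]; X=a+d*((o+.018*n-a)@n)/(d@n); print(c.round(2),M['m00'],(R.T@(X-o)).round(4))
goto(-.055,-.0205,.0155)
E
python3 m.py; python3 -m handwheel '[[0,0,0,0,0,0],[0,0,0,0,0,0],[0,0,0,0,0,0],[0,0,0,0,0,0],[0,0,0,0,0,0],[0,0,0,0,0,0],[0,0,0,0,0,0],[0,0,0,0,0,0]]' >/dev/null; python3 m.py
```

```text
[299.59 209.57] 110.0 [-0.0289 -0.0014  0.018 ]
t 5.17 in chute [-0.0545 -0.0205  0.0157] F [-1.27  0.36  3.71] w 0.036
target [0.492 0.159 0.06 ] shift [ 0.003 -0.     0.001] turn [-0.006 -0.001 -0.005]
[299.69 209.53] 110.0 [-0.0287 -0.0017  0.018 ]
t 5.88 in chute [-0.0545 -0.0205  0.0156] F [-0.63  0.35  3.15] w 0.0362
target [0.492 0.159 0.06 ] shift [ 0.002 -0.     0.001] turn [-0.006 -0.001 -0.005]
```

```bash
python3 -c "
from bench import robot
print(robot.close_job())"
```

```text
the job is handed in; nothing more can be done
None
```

I pressed the key about 7 mm and handed the job in at 5.9 s with the capsule standing still, upright, about 29 mm down the chute against the blocking finger; the light contact is inferred from its position, not measured, and no verdict came back.

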